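# Set the turntable and latch the guard gate

### The arm

A 7-joint arm with a two-finger parallel gripper is mounted at the origin on the work surface. World frame = base frame: x ahead of the robot, y to its left, z up, the work surface at z = 0. Lengths are in m, angles in rad, forces in N, time in s.
With the tool pointing down it reaches from about 0.425 to 0.875 m from the base axis. Payload 8.4 kg.
Tool frame: the origin (TCP) lies at the very end of the fingers, on their centre line; the grasp point (between the pads) lies 19 mm behind it; z points along the fingers, y is the direction in which the jaws open and shut (so a half turn about z gives the same grasp; the last joint's range is limited). The gripper opens to 85 mm and grips with 20 to 120 N. Pads are 22 mm wide; open, the fingers measure 114 mm over their backs; the gripper's body (76 mm by 85 mm) begins 54 mm behind the grasp point. The pads swing forward as they close: fully open they stand 13 mm farther back than shut.
Start: joints at [1.02, 0.333, 0.04, 1.465, -0.013, 1.343, -0.059], TCP at [0.284, -0.585, 0.231] pointing down, gripper open.
Joint ranges: [-2.58, 2.58], [-0.38, 2.09], [-1.3, 1.39], [0.25, 2.4], [-1.5, 4.64], [0.08, 2.09], [-2.65, 2.65]. Speed limits (rad/s): [2.22, 2.22, 2.79, 2.79, 3.14, 3.14, 3.14].

### API

Orientations are given as a rotation vector (axis times angle).
In Python, from workcell import env gives the robot as it stands.
- The arm moves only by the shell command python3 -m inch 'ROWS'. ROWS is a JSON object of lists of equal length, an entry for each row: "slide": the shift along the tool's x, y, z in mm, a list of three; "turn": the turn about the tool's z in degrees; "jaw": the opening, from 0 (shut) to 1 (fully open). A call has 1 to 10 rows; each row shifts and turns the commanded pose from where the row before left it, along the tool's axes as they then stand; what a row does not reach is not made up. A row lasts 1/12 s, in which the tool goes at most 41.7 mm and 7.16 degrees, less where a joint would pass 70% of its speed; a pose out of reach is approached as far as the arm can. A call is refused whole if a number of a shift passes 41.7 or a number of a turn 7.16, either way. A call with a gripper value outside its range is refused whole. The fingers move at their own pace and stop on an object; the grip force is fixed at half the most. Time passes only in rows, so rows that do not move let the fingers close. It gives the time, the measured TCP pose, the force and the opening at its end, in the units of the state.
- env.observe(): the state, without advancing time (a new reading comes with each control period).
- env.get_image(name): name is "scene" or "top"; returns the picture (420x560x3 uint8, blue, green, red); there is no depth.
- env.calibration(name): a dict with "mtx" (3x3 intrinsics, pixels), "rvec" (rotation vector, rad) and "tvec" (3), from world to camera coordinates, as OpenCV has them. Camera axes: x right, y down, z forward; pixel columns grow to the right and rows downward; lengths in m; the calibration is good to about 2 mm. A picture is of the moment at which its call begins. calibration takes no time and is no camera call.
- env.hand_in(): hands the job in, once; it reports no verdict.
The state is a dict: "t": time; "qpos": joint angles; "joint_vel": joint speeds; "joint_efforts": joint torques, N m; "ee_pos": TCP position; "eef_rot": TCP orientation; "ft_force": force on the tool from outside, world axes, zero at the start; "wrist_torque": the same for the moment, N m; "grip_width": opening from 0.0 (shut) to 1.0 (fully open).
Only numpy, scipy, OpenCV 4.12 (cv2) and the standard library are available. Lean on these libraries where they do the work, as an engineer would, in place of code of your own. Each camera call takes 0.05 s, during which the arm holds its last target.

### The job

Get the welding bay ready: first turn the graduated turntable, by its bar handle, until its scale reads 60 degrees against the index line. Then press the gate's thumb pad to lift the latch bar, swing the gate fully shut with the bar held clear over the striker, and let the bar drop all the way into the catch. Leave the turntable at 60, and leave the tube stub and the tin in the bay and the wire spool on the bench where they stand.

Things in the scene. Friction and masses are not known exactly. Their poses are not given: they have to be found in the camera images.
- dial (a joint): the turntable's reading in rad: 0 when the broad zero mark is at the index line, growing as the turntable is turned clockwise seen from above (range -0.1 to 2.2; 60 degrees = 1.047). It stays where it is left; turning takes about 0.12 N m.
- bar_handle (a point): middle of the top face of the turntable's bar handle: an upright-sided steel bar 104 mm long, 18 mm wide, 32 mm high, across an aluminium disc of 150 mm diameter whose top is 32 mm below this point. The turntable axis is vertical through this point. y axis: along the bar, zero mark at the -y end; z up; the frame turns with the disc.
- index (a point): the index line: a pale radial line on the dark fixed ring (190 mm diameter) round the disc; this point is its inner end, next to the disc's rim, 77 mm from the axis.
- gate (a joint): opening angle of the guard gate in rad: 0 fully shut (against its stop), up to 0.9, growing clockwise seen from above, outwards from the turntable. It turns about gate_hinge and stays where it is left (0.15 N m of friction). With the latch bar down it cannot close past about 0.1: the bar meets the striker, which is square-faced and does not lift it.
- gate_hinge (a point): point on the gate's vertical hinge line, 85 mm above the bench. The frame turns with the gate: -y runs along the gate to its free edge (205 mm), -x is its outward face, z up. The gate is a steel panel, top 116 mm above the bench, bottom 13 mm; the flat lock plate behind the latch has its outer face at x = -9 mm, from y = -55 to -205 mm, height 50 to 115 mm.
- latch (a joint): angle of the latch bar in rad: 0 down (level, at rest), up to 0.5 with the thumb pad pressed. A light spring and its weight drop it back (about 3 N at the pad). From 0.24 up the beak clears the striker.
- thumb_pad (a point): middle of the top of the thumb pad, a level plate 50 mm along the gate by 48 mm outwards, 5 mm thick, at the hinge-side tail of the dark 182 mm latch bar on the gate's outer face; 98 mm above the bench at rest. Frame turns with the bar (at rest as gate_hinge). Bar's pivot (axis along x) at -70 mm in y, -13 mm in z; lock plate face 29 mm towards +x. Pressed down 25 mm, the bar rises 0.36 rad.
- beak (a point): underside of the bar's beak, 12 mm before its end, which reaches 50 mm past the gate's free edge; 77 mm above the bench at rest. The bar is 10 mm thick and 16 mm high.
- catch (a point): middle of the catch's floor: a slot 20 mm wide on the steel catch post, 75 mm above the bench, where the beak lies when the gate is latched. The striker is the 12 mm lip on its outer side (towards the swinging gate), top 93 mm above the bench; the slot's inner wall is 107 mm high. The bay round all this (380 x 280 mm) has walls 106 mm high and is fixed.
- tube_stub: loose steel tube stub standing in the bay, 56 mm diameter, 60 mm high; origin at its underside. To be left alone.
- paste_tin: loose tin standing in the bay, 58 mm diameter, 62 mm high; origin at its underside. To be left alone.
- wire_spool: loose wire spool standing on the bench outside the bay, in front of the gate's hinge side, 100 mm diameter, 50 mm high; origin at its underside. To be left alone.
- zero_mark (a point): outer end of the broad zero mark on the disc's top face, 73 mm from the axis. Black scale marks run from it counter-clockwise seen from above: broad long 0, then a thin mark every 10 degrees up to 120, with long ones at 30, 60, 90 and 120.

How it is judged:
By the outcome, as a careful person would: the job done as asked, in the order asked, and still so for the second after the job is handed in, with the robot touching nothing.
It also fails if it takes over 48 s, if anything falls off the work surface, if the arm or the gripper's body presses on something with over 40 N, if the wrist force passes 120 N, or if a joint passes its speed limit or range.

## Working session

There is one attempt and no reset: what is moved stays moved. The work goes in short steps, Python scripts to look and compute and a shell command to move; the robot and the scene stay as the last step left them, time stands still between calls to the robot, and variables do not carry over. Pictures are saved under pics/ and viewed, and the job is handed in when it is done.

```bash
ls; mkdir -p pics; python3 - <<'E'
from workcell import env
import cv2
s=env.observe()
for k,v in s.items(): print(k,v)
for n in ("scene","top"):
    im=env.get_image(n); cv2.imwrite(f"pics/{n}0.png",im)
    c=env.calibration(n); print(n,c)
E
```

```text
pics
t 0.0
qpos [ 1.01979445  0.3339003   0.03988405  1.46630444 -0.01339808  1.34327638
 -0.05848422]
joint_vel [-2.00380259e-04  7.05801159e-04  1.39048542e-03 -2.32861475e-05
 -1.35372092e-03 -1.29727453e-03  1.80845180e-03]
joint_efforts [-3.73261755e-04 -6.58563995e+01  1.36501696e+00 -4.05553043e+01
  1.66729133e-02  1.27510916e-02 -1.71622546e-06]
ee_pos [ 0.28354675 -0.5843794   0.23041202]
eef_rot [-3.06026508e+00 -7.03303519e-01  7.45136952e-04]
ft_force [-1.22822987  0.0437869   0.0199607 ]
wrist_torque [ 0.00866575 -0.03600426 -0.02057557]
grip_width 1.0016213545703094
scene {'mtx': array([[414.01226322,   0.        , 279.1130219 ],
       [  0.        , 414.01226322, 207.87722661],
       [  0.        ,   0.        ,   1.        ]]), 'rvec': array([ 2.01985586,  0.79522118, -0.44714773]), 'tvec': array([-0.38295211, -0.12778232,  1.37625847])}
top {'mtx': array([[424.69392462,   0.        , 280.78531977],
       [  0.        , 424.69392462, 207.9535965 ],
       [  0.        ,   0.        ,   1.        ]]), 'rvec': array([ 2.12944153, -2.11925209,  0.20996181]), 'tvec': array([-0.03000112,  0.54987311,  1.00870706])}
```

View pics/scene0.png

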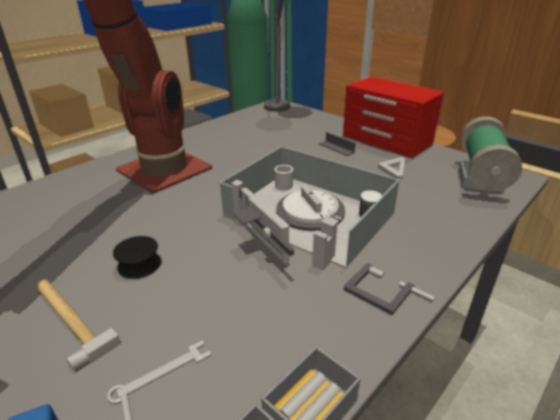

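View pics/top0.png

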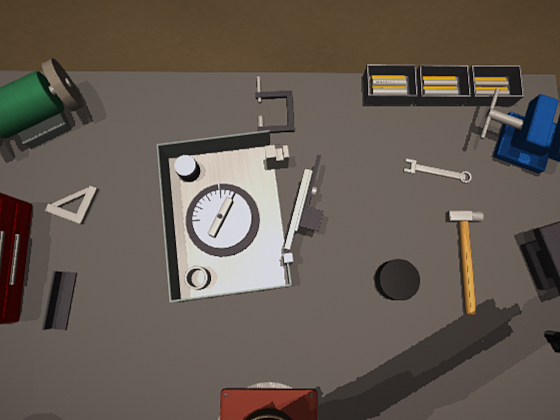

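```bash
cat > h.py <<'E'
import numpy as np, cv2
from workcell import env
def ray(n,px):
    c=env.calibration(n); R=cv2.Rodrigues(c["rvec"])[0]; t=c["tvec"]
    u=cv2.undistortPoints(np.array([[px]],float),c["mtx"],None)[0,0]
    return -R.T@t, R.T@np.array([u[0],u[1],1.])
def onz(n,px,z):
    o,d=ray(n,px); return o+d*(z-o[2])/d[2]
def proj(n,P):
    c=env.calibration(n); return cv2.projectPoints(np.array(P,float).reshape(-1,3),c["rvec"],c["tvec"],c["mtx"],None)[0].reshape(-1,2)
def two(p1,p2):
    o1,d1=ray("top",p1);o2,d2=ray("scene",p2)
    A=np.c_[d1,-d2]; s=np.linalg.lstsq(A,o2-o1,rcond=None)[0]
    a=o1+d1*s[0];b=o2+d2*s[1]; return (a+b)/2, np.linalg.norm(a-b)
def crop(fn,x0,y0,x1,y1,k,out):
    im=cv2.imread(fn)[y0:y1,x0:x1]; cv2.imwrite(out,cv2.resize(im,None,fx=k,fy=k,interpolation=cv2.INTER_CUBIC))
E
python3 - <<'E'
from h import *
crop("pics/top0.png",150,120,350,310,4-0.9,"pics/top0a.png")
crop("pics/top0.png",180,170,270,265,6,"pics/top0d.png")
crop("pics/top0.png",240,130,350,280,4,"pics/top0g.png")
crop("pics/scene0.png",215,140,405,280,4,"pics/scene0a.png")
for n in("top","scene"): print(ray(n,(280,208))[0])
E
```

```text
[ 0.34901172 -0.0209306   1.09476169]
[ 1.12507992 -0.63056156  0.62741956]
```

View pics/top0d.png

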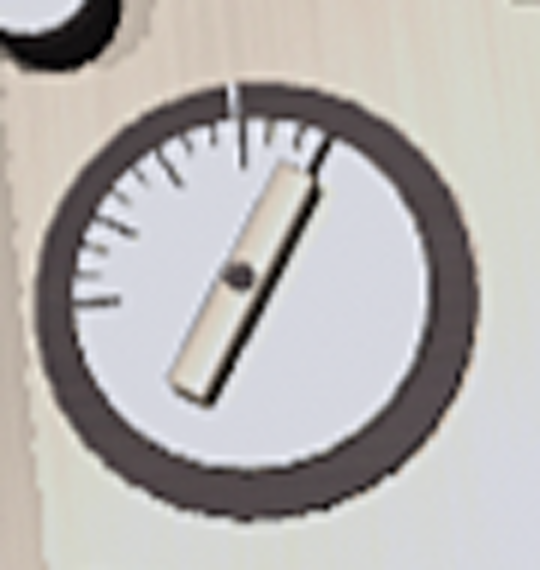

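View pics/top0g.png

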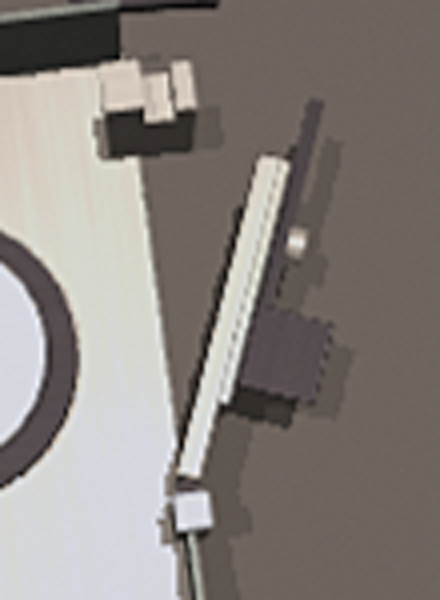

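View pics/scene0a.png

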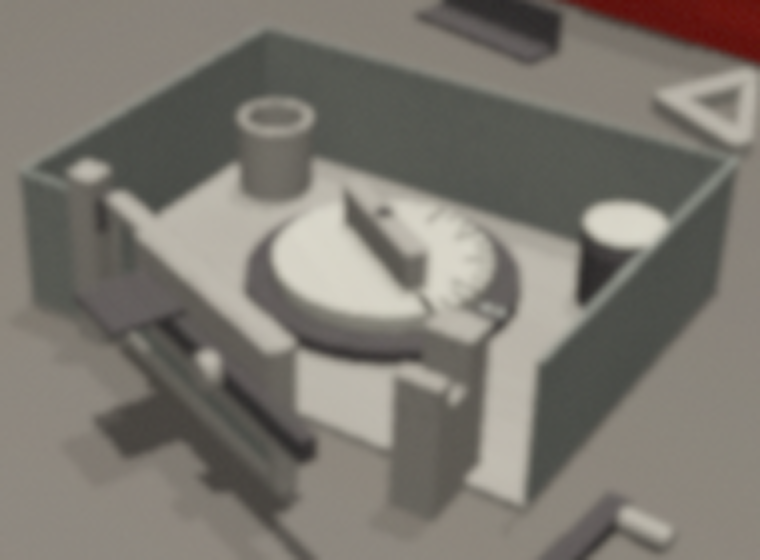

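```bash
python3 - <<'E'
from h import *
def T(c): return (c[0]/6+180-.4, c[1]/6+170-.4)
def G(c): return (c[0]/4+240-.4, c[1]/4+130-.4)
def S(c): return (c[0]/4+215-.4, c[1]/4+140-.4)
print("hub",two(T((240,275)),S((383,211))))
print("hinge post top",two(G((194,510)),S((90,170))))
print("free edge top, mid",two(G((273,157)),S((283,345))))
print("bar tip",two(G((316,100)),S((308,448))))
print("pad outer-hinge corner",two(G((322,403)),S((122,335))), )
print("pad inner corner hinge side",two(G((240,385)),S((85,297))))
print("striker top",two(G((183,88)),S((456,392))))
print("inner wall top",two(G((121,85)),S((460,328))))
h=two(T((240,275)),S((383,211)))[0]
for z in (.05,.06,.07,.075): print(z,onz("top",T((240,275)),z))
# hinge line & others on known planes
print("hingepost z?",[onz("top",G((194,510)),z) for z in (.106,.116,.12)])
for nm,p,z in (("gate free",(273,157),.116),("gate hinge end",(190,476),.116),("padAouter far",(330,322),.098),("pad hinge outer",(322,403),.098),("pad inner far",(252,312),.098),("catch floor mid",(158,110),.075),("striker",(183,88),.093),("inner",(121,85),.107),("bar tip",(316,100),.093)):
    print(nm,onz("top",G(p),z))
E
```

```text
hub (array([0.52717585, 0.12223338, 0.06724843]), np.float64(0.0014179417165090817))
hinge post top (array([ 0.42256714, -0.04345345,  0.12685136]), np.float64(0.0013688922292312672))
free edge top, mid (array([ 0.63238522, -0.0916808 ,  0.11761396]), np.float64(0.0014142140346155919))
bar tip (array([ 0.67726775, -0.12090865,  0.08866045]), np.float64(0.002107792961202097))
pad outer-hinge corner (array([ 0.50098423, -0.11183917,  0.07146153]), np.float64(0.029410206988035776))
pad inner corner hinge side (array([ 0.48936644, -0.08644253,  0.08521504]), np.float64(0.03519501141051404))
striker top (array([ 0.69400405, -0.03204139,  0.08237565]), np.float64(0.01736500133987804))
inner wall top (array([6.81381030e-01, 1.25776183e-04, 1.04993719e-01]), np.float64(0.00017644108772684987))
0.05 [0.53068338 0.12516397 0.05      ]
0.06 [0.5289445  0.12376561 0.06      ]
0.07 [0.52720562 0.12236726 0.07      ]
0.075 [0.52633618 0.12166808 0.075     ]
hingepost z? [array([ 0.42371018, -0.04448116,  0.106     ]), array([ 0.4229547 , -0.04424298,  0.116     ]), array([ 0.42265251, -0.04414771,  0.12      ])]
gate free [ 0.63335012 -0.09128253  0.116     ]
gate hinge end [ 0.44246075 -0.04192087  0.116     ]
padAouter far [ 0.5365789  -0.12583285  0.098     ]
pad hinge outer [ 0.48776507 -0.12039621  0.098     ]
pad inner far [ 0.54240882 -0.0792516   0.098     ]
catch floor mid [ 0.67531599 -0.02247106  0.075     ]
striker [ 0.68379116 -0.0377844   0.093     ]
inner [6.80774924e-01 1.43901242e-04 1.07000000e-01]
bar tip [ 0.67659579 -0.1197203   0.093     ]
```

```bash
cat > dial.py <<'E'
from h import *
from scipy.optimize import least_squares
def circ(P):
    f=lambda p: np.hypot(P[:,0]-p[0],P[:,1]-p[1])-p[2]
    r=least_squares(f,[*P.mean(0),.075],loss="soft_l1",f_scale=.001); return r.x,np.sqrt(np.mean(r.fun**2))
def dial(im,zt=.068,c=None,verbose=True):
    zd=zt-.032
    g=cv2.cvtColor(im,cv2.COLOR_BGR2GRAY)
    v,u=np.mgrid[160:275,170:275]
    P=np.array([onz("top",(a,b),zd)[:2] for a,b in zip(u.ravel(),v.ravel())])
    gv=g[160:275,170:275].ravel().astype(float)
    if c is None:
        big=cv2.resize(g[160:275,170:275],None,fx=4,fy=4,interpolation=cv2.INTER_CUBIC)
        m=(big<125).astype(np.uint8)
        cs,h=cv2.findContours(m,cv2.RETR_CCOMP,cv2.CHAIN_APPROX_NONE)
        res=[]
        for k,cc in enumerate(cs):
            a=cv2.contourArea(cc)
            if a>8000:
                cc=cv2.convexHull(cc)[:,0] ; 
                W=np.array([onz("top",((x+.5)/4-.5+170,(y+.5)/4-.5+160),zd)[:2] for x,y in cc])
                print("contour",a,h[0][k][3],circ(W))
    return P,gv,g
if __name__=="__main__":
    im=cv2.imread("pics/top0.png"); dial(im)
E
python3 dial.py
```

```text
Traceback (most recent call last):
  File "dial.py", line 25, in <module>
    im=cv2.imread("pics/top0.png"); dial(im)
                                    ~~~~^^^^
  File "dial.py", line 10, in dial
    P=np.array([onz("top",(a,b),zd)[:2] for a,b in zip(u.ravel(),v.ravel())])
                ~~~^^^^^^^^^^^^^^^^
  File "h.py", line 8, in onz
    o,d=ray(n,px); return o+d*(z-o[2])/d[2]
        ~~~^^^^^^
  File "h.py", line 4, in ray
    c=env.calibration(n); R=cv2.Rodrigues(c["rvec"])[0]; t=c["tvec"]
ValueError: time passes only in moves, steps and waits
```

```bash
python3 - <<'E'
import re
s=open("h.py").read()
s=s.replace("def ray(n,px):","C={n:env.calibration(n) for n in ('top','scene')}\ndef ray(n,px):",1).replace("c=env.calibration(n);","c=C[n];")
s+='''
def onzv(n,pts,z):
    c=C[n]; R=cv2.Rodrigues(c["rvec"])[0]; o=-R.T@c["tvec"]
    u=cv2.undistortPoints(np.array(pts,float).reshape(-1,1,2),c["mtx"],None)[:,0]
    d=np.c_[u,np.ones(len(u))]@R; return o+d*((z-o[2])/d[:,2])[:,None]
'''
open("h.py","w").write(s)
d=open("dial.py").read()
d=d.replace('np.array([onz("top",(a,b),zd)[:2] for a,b in zip(u.ravel(),v.ravel())])','onzv("top",np.c_[u.ravel(),v.ravel()],zd)[:,:2]').replace('np.array([onz("top",((x+.5)/4-.5+170,(y+.5)/4-.5+160),zd)[:2] for x,y in cc])','onzv("top",(cc+.5)/4-.5+[170,160],zd)[:,:2]')
open("dial.py","w").write(d)
E
python3 dial.py
```

```text
contour 24707.0 -1 (array([0.52318713, 0.11989904, 0.09320837]), np.float64(0.00044780841421325805))
```

```bash
cat > dial.py <<'E'
from h import *
from scipy.optimize import least_squares
def circ(P):
    f=lambda p: np.hypot(P[:,0]-p[0],P[:,1]-p[1])-p[2]
    r=least_squares(f,[*P.mean(0),.075],loss="soft_l1",f_scale=.001); return r.x,np.sqrt(np.mean(r.fun**2))
X0,Y0,X1,Y1=170,160,275,275
def up(g): return cv2.resize(g[Y0:Y1,X0:X1],None,fx=4,fy=4,interpolation=cv2.INTER_CUBIC)
def topx(c): return (np.asarray(c)+.5)/4-.5+[X0,Y0]
def fits(im):
    big=up(cv2.cvtColor(im,cv2.COLOR_BGR2GRAY))
    cs,_=cv2.findContours((big<125).astype(np.uint8),cv2.RETR_EXTERNAL,cv2.CHAIN_APPROX_NONE)
    ring=cv2.convexHull(max(cs,key=cv2.contourArea))[:,0]
    m=np.zeros_like(big); cv2.fillPoly(m,[ring],1); m=cv2.erode(m,np.ones((15,15)))
    b=((big>150)&(m>0)).astype(np.uint8)
    cs,_=cv2.findContours(b,cv2.RETR_EXTERNAL,cv2.CHAIN_APPROX_NONE)
    disc=cv2.convexHull(max(cs,key=cv2.contourArea))[:,0]
    return big,topx(ring),topx(disc)
def profile(im,c,z,rad,n=720):
    a=np.arange(n)*2*np.pi/n
    P=np.c_[c[0]+rad*np.cos(a),c[1]+rad*np.sin(a),np.full(n,z)]
    p=proj("top",P).astype(np.float32)
    g=cv2.cvtColor(im,cv2.COLOR_BGR2GRAY).astype(np.float32)
    return a,cv2.remap(g,p[:,0:1],p[:,1:2],cv2.INTER_CUBIC)[:,0]
E
python3 - <<'E'
from dial import *
im=cv2.imread("pics/top0.png")
big,ring,disc=fits(im)
for z in (.01,.016,.02,.025,.03): print("ring",z,circ(onzv("top",ring,z)[:,:2]))
for z in (.02,.03,.036,.04): print("disc",z,circ(onzv("top",disc,z)[:,:2]))
for z in (.03,.036):
  c=circ(onzv("top",disc,z)[:,:2])[0]
  for r in (.066,.071,.0785,.085):
    a,p=profile(im,c,z,r)
    q=p-np.median(p); s=-1 if r<.075 else 1
    pk=[(round(np.degrees(a[i])-360*(a[i]>np.pi),1),int(p[i])) for i in range(len(p)) if s*q[i]>15 and s*q[i]==(s*np.take(q,range(i-6,i+7),mode='wrap')).max()]
    print(z,r,int(np.median(p)),pk)
E
```

```text
ring 0.01 (array([0.52746513, 0.12335752, 0.0954969 ]), np.float64(0.00045882959335335225))
ring 0.016 (array([0.5264779 , 0.12255941, 0.09496878]), np.float64(0.00045628605967443475))
ring 0.02 (array([0.52581974, 0.12202734, 0.0946167 ]), np.float64(0.00045459043264857994))
ring 0.025 (array([0.52499705, 0.12136224, 0.0941766 ]), np.float64(0.0004524709682412466))
ring 0.03 (array([0.52417436, 0.12069715, 0.09373649]), np.float64(0.0004503515799904221))
disc 0.02 (array([0.52910898, 0.12446383, 0.07563532]), np.float64(0.0002782367664728133))
disc 0.03 (array([0.52743358, 0.12311105, 0.07493171]), np.float64(0.0002756290556761384))
disc 0.036 (array([0.52642833, 0.12229939, 0.07450955]), np.float64(0.00027406465990856304))
disc 0.04 (array([0.52575816, 0.12175828, 0.07422811]), np.float64(0.0002730218326482907))
0.03 0.066 215 [(np.float64(5.0), 71), (np.float64(16.0), 151), (np.float64(25.0), 167), (np.float64(35.0), 113), (np.float64(45.0), 176), (np.float64(55.0), 169), (np.float64(64.5), 108), (np.float64(74.5), 137), (np.float64(84.5), 170), (np.float64(94.5), 89), (np.float64
[... 545 characters left out ...]
2), (np.float64(25.0), 159), (np.float64(35.0), 112), (np.float64(45.0), 172), (np.float64(55.0), 163), (np.float64(64.5), 106), (np.float64(74.5), 135), (np.float64(84.5), 167), (np.float64(94.5), 90), (np.float64(-25.0), 26), (np.float64(-15.5), 104), (np.float64(-4.0), 120)]
0.036 0.071 226 [(np.float64(4.5), 84), (np.float64(15.0), 138), (np.float64(25.0), 139), (np.float64(35.0), 113), (np.float64(44.5), 150), (np.float64(54.5), 153), (np.float64(64.5), 130), (np.float64(74.5), 165), (np.float64(84.5), 152), (np.float64(94.5), 107), (np.float64(-25.0), 35), (np.float64(-15.5), 129), (np.float64(-4.5), 134)]
0.036 0.0785 66 [(np.float64(7.0), 153)]
0.036 0.085 76 [(np.float64(7.5), 213)]
```

```bash
cat >> dial.py <<'E'
def cent(im,c,z,r,lo,hi,sign):
    a,p=profile(im,c,z,r,3600); d=np.degrees(a); d=np.where(d>180,d-360,d)
    k=(d>lo)&(d<hi); w=np.clip(sign*(p[k]-np.median(p[k])),0,None); w=np.where(w>.3*w.max(),w,0)
    return (w*d[k]).sum()/w.sum()
def reading(im,c=(.5267,.1226),lo=None):
    # c is the axis; offsets of marks fit with 10-deg grid
    idx=np.mean([cent(im,c,.017,r,0,15,1) for r in (.080,.084,.088,.091)])
    return idx
E
python3 - <<'E'
from dial import *
im=cv2.imread("pics/top0.png")
for z in (.01,.017,.024):
    c=circ(onzv("top",fits(im)[1],z)[:,:2])[0]
    print(z,[round(cent(im,c,z,r,0,15,1),2) for r in (.079,.082,.085,.088,.091)])
c=(.5267,.1226)
for z in (.034,.036):
    print([[round(cent(im,c,z,r,k-4,k+4,-1)-10*i,2) for i,k in enumerate(range(-25,96,10))] for r in (.067,.070)])
print("bay corners",onzv("top",[(158,145),(172,300),(290,287),(270,133)],.106))
for nm,p in(("stub",(198,278)),("tin",(187,167)),("spool",(398,280))): print(nm,onz("top",p,.06))
E
```

```text
0.01 [np.float64(11.29), np.float64(8.65), np.float64(8.43), np.float64(8.57), np.float64(8.38)]
0.017 [np.float64(11.15), np.float64(8.5), np.float64(8.46), np.float64(8.54), np.float64(8.33)]
0.024 [np.float64(10.75), np.float64(8.38), np.float64(8.5), np.float64(8.5), np.float64(8.32)]
[[np.float64(-25.09), np.float64(-25.12), np.float64(-24.23), np.float64(-25.14), np.float64(-24.42), np.float64(-25.27), np.float64(-25.08), np.float64(-25.12), np.float64(-25.23), np.float64(-25.5), np.float64(-25.28), np.float64(-25.59), np.float64(-25.37)], [np.float64(-25.32), np.float64(-25.03), np.float64(-24.5), np.float64(-25.28), np.float64(-24.93), np.float64(-25.45), np.float64(-24.85), np.float64(-25.44), np.float64(-25.51), np.float64(-25.47), np.float64(-25.27), np.float64(-25.34), np.float64(-25.34)]]
[[np.float64(-25.46), np.float64(-25.34), np.float64(-24.51), np.float64(-25.36), np.float64(-24.62), np.float64(-25.44), np.float64(-25.08), np.float64(-25.16), np.float64(-25.17), np.float64(-25.4), np.float64(-25.09), np.float64(-25.3), np.float64(-25.06)], [np.float64(-25.62), np.float64(-25.4), np.float64(-24.77), np.float64(-25.49), np.float64(-25.16), np.float64(-25.47), np.float64(-24.92), np.float64(-25.43), np.float64(-25.4), np.float64(-25.2), np.float64(-25.1), np.float64(-25.08), np.float64(-25.1)]]
bay corners [[ 6.94245173e-01  2.72689393e-01  1.06000000e-01]
 [ 3.25381822e-01  2.19252871e-01  1.06000000e-01]
 [ 3.55540180e-01 -4.88906797e-02  1.06000000e-01]
 [ 7.26913818e-01  2.09640010e-04  1.06000000e-01]]
stub [0.37617227 0.17080411 0.06      ]
tin [0.65258332 0.20987362 0.06      ]
spool [ 0.37349756 -0.31023286  0.06      ]
```

```bash
cat >> h.py <<'E'
def tool():
    s=env.observe(); R=cv2.Rodrigues(np.array(s["eef_rot"]))[0]; return np.array(s["ee_pos"]),R,s
def plan(target,yaw_y=None):
    """slide (tool axes, mm) to target with present orientation, after optional turn; yaw_y: wanted angle of tool y, deg"""
    p,R,s=tool(); a=np.degrees(np.arctan2(R[1,1],R[0,1]))
    print("t",round(s["t"],2),"pos",np.round(p,4),"tool y at",round(a,2),"tilt z",np.round(R[:,2],4),"F",np.round(s["ft_force"],1),"w",round(s["grip_width"],2))
    d=R.T@(np.array(target)-p)*1000; print("slide before turn",np.round(d,1))
    if yaw_y is not None:
        t=-(yaw_y-a); t=(t+180)%360-180
        R2=R@cv2.Rodrigues(np.array([0,0,np.radians(t)]))[0]
        print("turn",round(t,2),"slide after turn",np.round(R2.T@(np.array(target)-p)*1000,1))
E
python3 -c "
from h import *
plan((.5268,.1226,.231),64.75)"
```

```text
t 0.1 pos [ 0.2836 -0.5844  0.2305] tool y at -64.11 tilt z [-7.0e-04  1.3e-03 -1.0e+00] F [ 0.  -0.5 -0.8] w 1.0
slide before turn [ 5.275e+02 -5.299e+02  2.000e-01]
turn -128.86 slide after turn [8.160e+01 7.432e+02 2.000e-01]
```

```bash
python3 -m inch '{"slide":[[26.4,-26.5,0],[26.4,-26.5,0],[26.4,-26.5,0],[26.4,-26.5,0],[26.4,-26.5,0],[26.4,-26.5,0],[26.4,-26.5,0],[26.4,-26.5,0],[26.4,-26.5,0],[26.4,-26.5,0]],"turn":[0,0,0,0,0,0,0,0,0,0],"jaw":[1,1,1,1,1,1,1,1,1,1]}'
python3 -m inch '{"slide":[[26.4,-26.5,0],[26.4,-26.5,0],[26.4,-26.5,0],[26.4,-26.5,0],[26.4,-26.5,0],[26.4,-26.5,0],[26.4,-26.5,0],[26.4,-26.5,0],[26.4,-26.5,0],[26.4,-26.5,0]],"turn":[0,0,0,0,0,0,0,0,0,0],"jaw":[1,1,1,1,1,1,1,1,1,1]}'
python3 -m inch '{"slide":[[0,0,0],[0,0,0],[0,0,0],[0,0,0],[0,0,0],[0,0,0],[0,0,0],[0,0,0],[0,0,0],[0,0,0]],"turn":[-7.16,-7.16,-7.16,-7.16,-7.16,-7.16,-7.16,-7.16,-7.16,-7.16],"jaw":[1,1,1,1,1,1,1,1,1,1]}'
python3 -m inch '{"slide":[[0,0,10],[0,0,10],[0,0,10],[0,0,10],[0,0,10],[0,0,10],[0,0,10],[0,0,10],[0,0,0]],"turn":[-7.16,-7.16,-7.16,-7.16,-7.16,-7.16,-7.16,-7.16,0],"jaw":[1,1,1,1,1,1,1,1,1]}'
python3 -c "
from h import *
plan((.5268,.1226,.050),64.75)"
```

```text
t: 0.93
ee_pos: [0.4056, -0.2293, 0.2312]
eef_rot: [3.062, 0.703, -0.001]
ft_force: [1.0, 0.2, 0.5]
grip_width: 1.0
t: 1.77
ee_pos: [0.5275, 0.1242, 0.2312]
eef_rot: [3.062, 0.703, -0.0]
ft_force: [0.9, -0.3, 0.5]
grip_width: 0.998
t: 2.6
ee_pos: [0.5271, 0.1225, 0.231]
eef_rot: [-2.064, -2.368, 0.001]
ft_force: [-0.0, -0.6, -0.3]
grip_width: 1.0
t: 3.35
ee_pos: [0.5262, 0.122, 0.1492]
eef_rot: [-0.677, -3.065, 0.002]
ft_force: [-0.2, -0.4, -1.6]
grip_width: 0.999
t 3.35 pos [0.5262 0.122  0.1492] tool y at 65.1 tilt z [-3.4e-03 -3.0e-04 -1.0e+00] F [-0.2 -0.4 -1.6] w 1.0
slide before turn [-0.6  1.  99.2]
turn 0.35 slide after turn [-0.6  1.  99.2]
```

```bash
python3 -m inch '{"slide":[[0,1,15],[0,0,15],[0,0,15],[0,0,15],[0,0,15],[0,0,12],[0,0,10],[0,0,8],[0,0,0]],"turn":[0.3,0,0,0,0,0,0,0,0],"jaw":[1,1,1,1,1,1,1,1,1]}'
python3 -m inch '{"slide":[[0,0,0],[0,0,0],[0,0,0],[0,0,0],[0,0,0],[0,0,0],[0,0,0],[0,0,0]],"turn":[0,0,0,0,0,0,0,0],"jaw":[0.6,0.4,0.3,0.2,0.1,0,0,0]}'
python3 - <<'E'
from h import *
plan((.5268,.1226,.043),64.75)
im=env.get_image("top"); cv2.imwrite("pics/top1.png",im)
crop("pics/top1.png",170,120,350,290,4,"pics/top1a.png")
E
```

```text
t: 4.1
ee_pos: [0.5271, 0.1232, 0.045]
eef_rot: [-0.696, -3.062, 0.001]
ft_force: [0.2, 0.2, 0.6]
grip_width: 1.001
t: 4.77
ee_pos: [0.5276, 0.1222, 0.0469]
eef_rot: [-0.695, -3.063, 0.004]
ft_force: [-4.8, -5.6, 10.0]
grip_width: 0.192
t 4.77 pos [0.5276 0.1222 0.0469] tool y at 64.42 tilt z [-8.0e-04 -2.2e-03 -1.0e+00] F [-4.8 -5.6 10. ] w 0.19
slide before turn [0.9 0.  3.9]
turn -0.33 slide after turn [0.9 0.  3.9]
```

View pics/top1a.png

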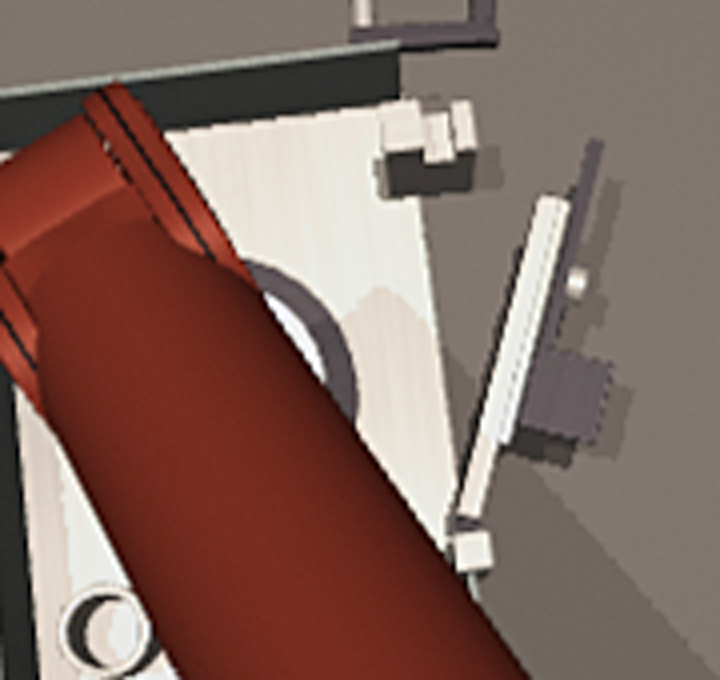

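```bash
python3 -m inch '{"slide":[[0,0,-3],[0,0,0],[0,0,0],[0,0,0],[0,0,0],[0,0,0],[0,0,0],[0,0,0],[0,0,0],[0,0,0]],"turn":[0,3.3,3.3,3.3,3.3,3.3,3.3,3.3,3.3,0],"jaw":[0,0,0,0,0,0,0,0,0,0]}'
python3 -m inch '{"slide":[[0,0,0],[0,0,0]],"turn":[0,0],"jaw":[0,0]}'
python3 -c "
from h import *
plan((.5268,.1226,.043),38.3)"
```

```text
t: 5.65
ee_pos: [0.5274, 0.1221, 0.0471]
eef_rot: [-1.382, -2.82, 0.001]
ft_force: [10.2, -0.2, -26.4]
grip_width: 0.194
t: 5.82
ee_pos: [0.5274, 0.1221, 0.0471]
eef_rot: [-1.377, -2.823, 0.001]
ft_force: [10.0, -0.2, -26.5]
grip_width: 0.193
t 5.82 pos [0.5274 0.1221 0.0471] tool y at 38.0 tilt z [-1.4e-03 -2.0e-04 -1.0e+00] F [ 10.   -0.2 -26.5] w 0.19
slide before turn [ 0.7 -0.2  4.1]
turn -0.3 slide after turn [ 0.7 -0.2  4.1]
```

```bash
python3 -m inch '{"slide":[[0,0,2],[0,0,0],[0,0,0],[0,0,0],[0,0,0],[0,0,0]],"turn":[0,0,0,0,0,0],"jaw":[0,0.3,0.6,0.8,1,1]}'
python3 -m inch '{"slide":[[0,0,-15],[0,0,-25],[0,0,-30],[0,0,-30],[0,0,-30],[0,0,0]],"turn":[0,0,0,0,0,0],"jaw":[1,1,1,1,1,1]}'
python3 - <<'E'
from h import *
plan((.5268,.1226,.2),38.3)
im=env.get_image("scene"); cv2.imwrite("pics/scene2.png",im)
crop("pics/scene2.png",215,140,405,280,4,"pics/scene2a.png")
E
```

```text
t: 6.32
ee_pos: [0.528, 0.1238, 0.0476]
eef_rot: [1.375, 2.824, 0.001]
ft_force: [-0.1, -0.1, 0.6]
grip_width: 0.857
t: 6.82
ee_pos: [0.5305, 0.1249, 0.1834]
eef_rot: [1.372, 2.818, 0.007]
ft_force: [0.9, 1.3, 0.7]
grip_width: 1.0
t 6.82 pos [0.5305 0.1249 0.1834] tool y at 38.09 tilt z [ 0.0084  0.0012 -1.    ] F [0.9 1.3 0.7] w 1.0
slide before turn [  0.4  -4.2 -16.7]
turn -0.21 slide after turn [  0.4  -4.2 -16.7]
```

View pics/scene2a.png

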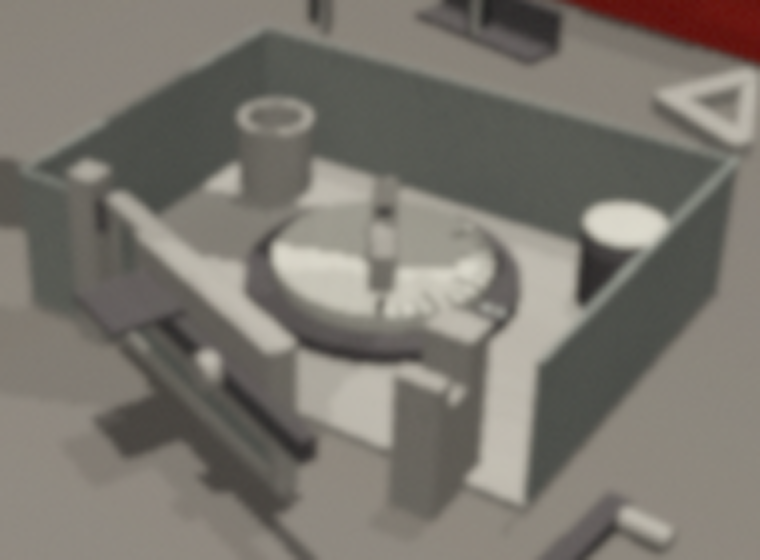

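```bash
python3 - <<'E'
from h import *
crop("pics/top0.png",275,155,335,265,7,"pics/top0h.png")
E
```

```text
(no output)
```

View pics/top0h.png

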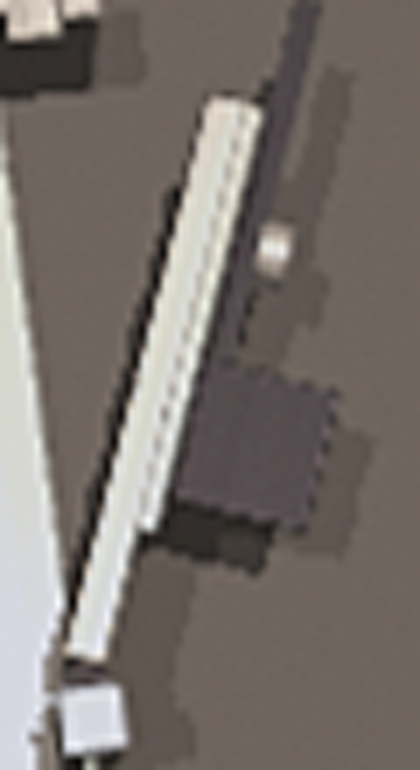

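```bash
python3 - <<'E'
from h import *
H=lambda c:((c[0]+.5)/7-.5+275,(c[1]+.5)/7-.5+155)
f=onz("top",H((264,108)),.1155); n=onz("top",H((156,531)),.1155)
d=(f-n)[:2]; L=np.linalg.norm(d); u=d/L; print(f,n,L,np.degrees(np.arctan2(u[1],u[0])))
out=np.array([u[1],-u[0]])  # outward (-x_g)
# panel inner edge
a=onz("top",H((205,100)),.116);b=onz("top",H((66,650)),.116);print("inner edge dir",np.degrees(np.arctan2(*(a-b)[1::-1])))
pp=[onz("top",H(c),.098)[:2] for c in((215,362),(340,390),(303,530),(175,495))]
hinge=n[:2]-u*.055-out*.009
print("hinge",hinge)
hinge2=f[:2]-u*.205-out*.009; print(hinge2)
for p in pp+[np.mean(pp,0),a[:2],b[:2]]: r=p-hinge; print(np.round(p,4),"along",round(r@u,4),"out",round(r@out,4))
for nm,px,z in (("tip",(318,0),.09),("slotmid",None,0)):
    if px: r=onz("top",H(px),z)[:2]-hinge; print(nm,r@u,r@out)
G=lambda c:(c[0]/4+240-.4, c[1]/4+130-.4)
for nm,c,z in (("inner wall outer top edge",(141,80),.107),("striker inner edge",(174,75),.093),("striker outer edge",(192,70),.093),("striker outer near",(197,105),.093)):
    p=onz("top",G(c),z)[:2]; print(nm,p,np.degrees(np.arctan2(*(p-hinge)[::-1])),np.linalg.norm(p-hinge))
E
```

```text
[ 0.63070975 -0.10190573  0.1155    ] [ 0.48486913 -0.06456639  0.1155    ] 0.1505447299085617 -14.360863920442455
inner edge dir -14.01571720284384
hinge [ 0.43381998 -0.04220606]
[ 0.43434768 -0.04234117]
[ 0.5456 -0.0857] along 0.1191 out 0.0144
[ 0.5361 -0.1283] along 0.1205 out 0.058
[ 0.4879 -0.1151] along 0.0705 out 0.0572
[ 0.4996 -0.0718] along 0.0711 out 0.0124
[ 0.5173 -0.1002] along 0.0953 out 0.0355
[ 0.6333 -0.0817] along 0.203 out -0.0112
[ 0.4451 -0.0348] along 0.0091 out -0.01
tip 0.25639091368771705 0.018250809281761638
inner wall outer top edge [ 0.68403319 -0.01199003] 6.885760265854238 0.25203107252065104
striker inner edge [ 0.69214278 -0.03221059] 2.2158802599766907 0.25851610813530496
striker outer edge [ 0.69544822 -0.04331995] -0.24393745461505997 0.26163061270073296
striker outer near [ 0.6729157  -0.04642102] -1.0099496252398776 0.23913287167003408
```

```bash
python3 -m inch '{"slide":[[0,0,0],[0,0,0],[0,0,0],[0,0,0],[0,0,0],[0,0,0],[0,0,0],[0,0,0],[0,0,0]],"turn":[6.55,6.55,6.55,6.55,6.55,6.55,6.55,6.55,0],"jaw":[0.8,0.6,0.4,0.2,0.1,0,0,0,0]}'
python3 -c "
from h import *
plan((.5175,-.0915,.13),-14.3)"
```

```text
t: 7.62
ee_pos: [0.5273, 0.1234, 0.1764]
eef_rot: [-2.486, -1.92, 0.002]
ft_force: [-0.7, -1.3, -1.0]
grip_width: -0.004
t 7.62 pos [0.5273 0.1234 0.1764] tool y at -14.64 tilt z [-1.3e-03 -2.0e-04 -1.0e+00] F [-0.7 -1.3 -1. ] w -0.0
slide before turn [-210.4   44.9   46.4]
turn -0.34 slide after turn [-210.7   43.6   46.4]
```

```bash
python3 -m inch '{"slide":[[-30,6.3,0],[-30,6.3,0],[-30,6.3,0],[-30,6.3,0],[-30,6.2,0],[-30,6.2,0],[-30.6,6.2,0],[0,0,12],[0,0,12],[0,0,0]],"turn":[-0.3,0,0,0,0,0,0,0,0,0],"jaw":[0,0,0,0,0,0,0,0,0,0]}'
python3 - <<'E'
from h import *
plan((.5175,-.0915,.13),-14.3)
for n in("top","scene"):
    im=env.get_image(n); cv2.imwrite(f"pics/{n}3.png",im)
crop("pics/top3.png",170,120,350,290,4,"pics/top3a.png")
crop("pics/scene3.png",215,120,405,280,4,"pics/scene3a.png")
E
```

```text
t: 8.45
ee_pos: [0.5175, -0.0908, 0.1503]
eef_rot: [-2.471, -1.934, 0.004]
ft_force: [-0.5, 1.1, 0.1]
grip_width: 0.004
t 8.45 pos [ 0.5175 -0.0908  0.1503] tool y at -13.89 tilt z [-0.004   0.0013 -1.    ] F [-0.5  1.1  0.1] w 0.0
slide before turn [-0.7  0.3 20.3]
turn 0.41 slide after turn [-0.7  0.3 20.3]
```

View pics/top3a.png

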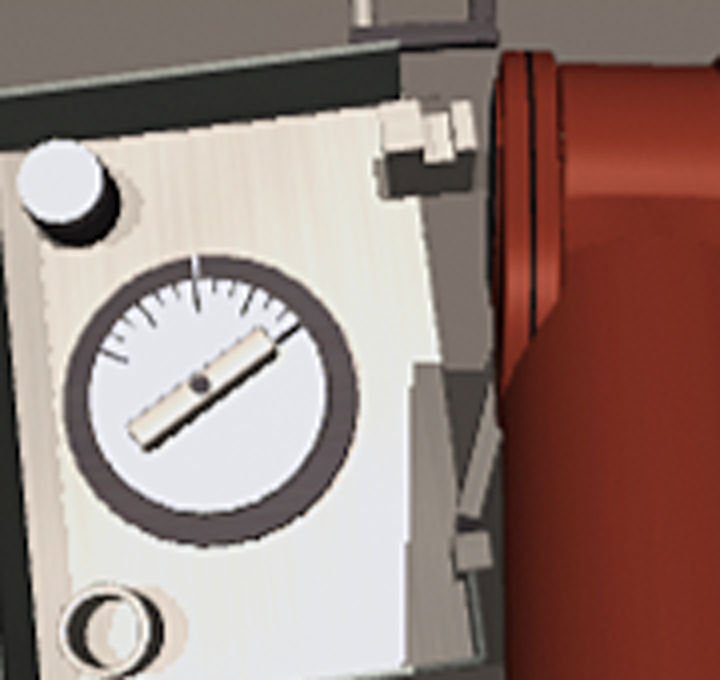

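View pics/scene3a.png

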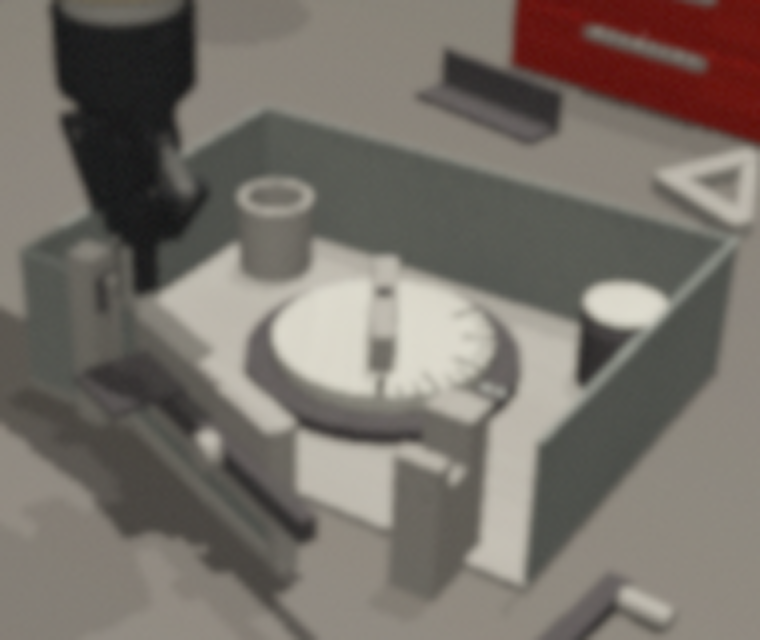

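Top view: the 60 mark now sits at the index (crop 196,275–305), with the zero mark at (297,325). I'll measure the reading.

```bash
python3 - <<'E'
from dial import *
im=cv2.imread("pics/top3.png")
c=(.5267,.1226)
idx=np.median([cent(im,c,.017,r,0,15,1) for r in (.082,.085,.088,.091)])
print("idx",idx, [round(cent(im,c,.017,r,3,13,1),2) for r in (.082,.085,.088,.091)])
z0=-52
for z in (.035,):
  v=[[round(cent(im,c,z,r,z0+10*i-4,z0+10*i+4,-1)-10*i,2) for i in range(13)] for r in (.066,.069,.071)]
  print(v,np.median(v)); print("reading",idx-np.median(v))
crop("pics/top3.png",195,175,245,225,12,"pics/top3d.png")
E
```

```text
idx 8.386756320851596 [np.float64(8.36), np.float64(8.47), np.float64(8.43), np.float64(8.23)]
[[np.float64(-52.1), np.float64(-51.84), np.float64(-52.14), np.float64(-52.16), np.float64(-51.17), np.float64(-52.05), np.float64(-51.38), np.float64(-52.01), np.float64(-52.43), np.float64(-52.03), np.float64(-51.72), np.float64(-52.1), np.float64(-52.01)], [np.float64(-52.11), np.float64(-51.91), np.float64(-51.63), np.float64(-51.75), np.float64(-51.68), np.float64(-51.91), np.float64(-51.36), np.float64(-51.92), np.float64(-51.77), np.float64(-51.7), np.float64(-51.66), np.float64(-51.88), np.float64(-51.8)], [np.float64(-51.92), np.float64(-51.9), np.float64(-51.71), np.float64(-51.77), np.float64(-52.03), np.float64(-51.85), np.float64(-51.48), np.float64(-51.33), np.float64(-51.8), np.float64(-51.58), np.float64(-51.54), np.float64(-52.0), np.float64(-52.01)]] -51.85
reading 60.2367563208516
```

View pics/top3d.png

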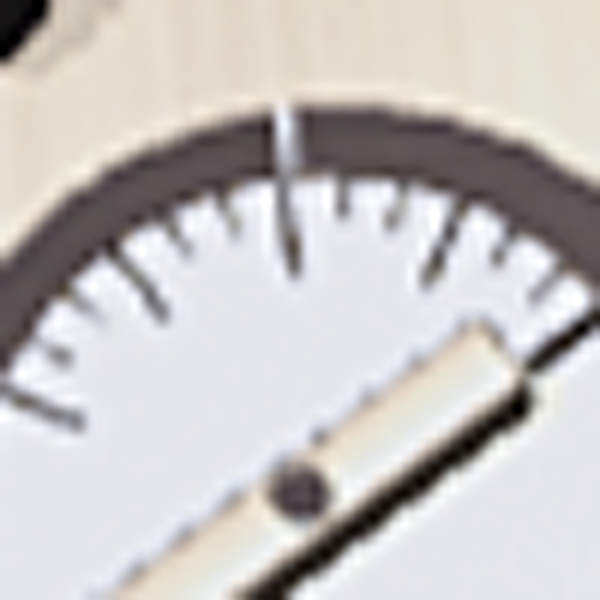

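```bash
python3 -m inch '{"slide":[[0,0,12],[0,0,12],[0,0,12],[0,0,8],[0,0,4],[0,0,4],[0,0,0]],"turn":[0.3,0,0,0,0,0,0],"jaw":[0,0,0,0,0,0,0]}'
python3 - <<'E'
from h import *
plan((.5175,-.0915,.077),-14.3)
E
```

```text
t: 9.13
ee_pos: [0.5187, -0.0914, 0.1005]
eef_rot: [-2.48, -1.926, 0.001]
ft_force: [0.5, -0.5, 0.3]
grip_width: -0.0
t 9.13 pos [ 0.5187 -0.0914  0.1005] tool y at -14.33 tilt z [-1.1e-03  4.0e-04 -1.0e+00] F [ 0.5 -0.5  0.3] w -0.0
slide before turn [-0.5 -1.1 23.5]
turn -0.03 slide after turn [-0.4 -1.1 23.5]
```

```bash
python3 -m inch '{"slide":[[0,0,4],[0,0,4],[0,0,4],[0,0,4],[0,0,4],[0,0,2],[0,0,0],[0,0,0]],"turn":[0,0,0,0,0,0,0,0],"jaw":[0,0,0,0,0,0,0,0]}'
python3 - <<'E'
from h import *
plan((.5175,-.0915,.077),-14.3)
for n in("scene",):
    im=env.get_image(n); cv2.imwrite(f"pics/{n}4.png",im)
crop("pics/scene4.png",215,160,345,290,5,"pics/scene4a.png")
E
```

```text
t: 9.8
ee_pos: [0.5191, -0.0914, 0.0793]
eef_rot: [-2.481, -1.927, -0.0]
ft_force: [-2.4, 1.0, 2.9]
grip_width: -0.0
t 9.8 pos [ 0.5191 -0.0914  0.0793] tool y at -14.34 tilt z [-1.e-04  1.e-04 -1.e+00] F [-2.4  1.   2.9] w -0.0
slide before turn [-0.5 -1.6  2.3]
turn -0.04 slide after turn [-0.5 -1.6  2.3]
```

View pics/scene4a.png

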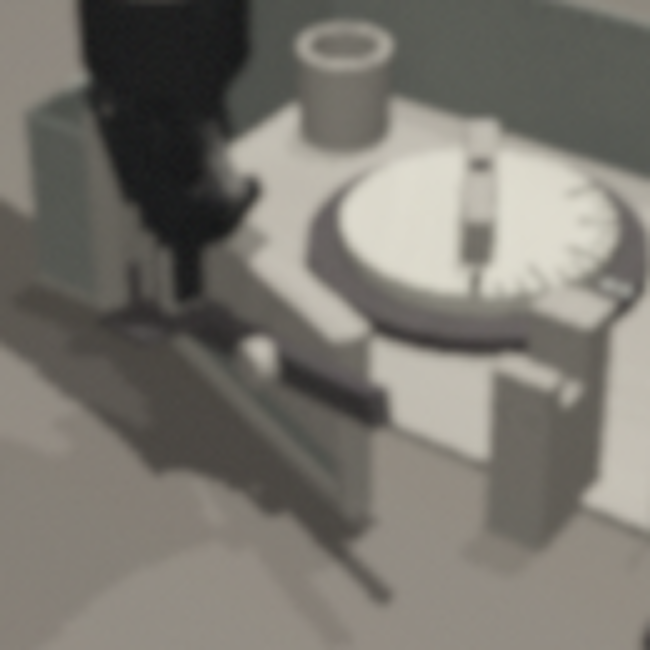

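```bash
cat >> h.py <<'E'
HG=np.array([.4341,-.0423])
def gp(along,out,z,deg):
    a=np.radians(deg); u=np.array([np.cos(a),np.sin(a)]); o=np.array([u[1],-u[0]]); p=HG+u*along+o*out; return np.array([p[0],p[1],z])
E
python3 - <<'E'
from h import *
for th in (0,.24,.3,.36,.42,.5):
    # bar end top corner: pivot (along .163, z .085); tip top: dx .092,dz +.008
    al=.163+.092*np.cos(th)-.008*np.sin(th); z=.085+.092*np.sin(th)+.008*np.cos(th)
    lo=(.163+.092*np.cos(th)+.008*np.sin(th), .085+.092*np.sin(th)-.008*np.cos(th))
    p=proj("scene",[gp(al,.018,z,-14.3),gp(lo[0],.018,lo[1],-14.3)]); print(th,np.round(((p+.4)-[215,160])*5,0).tolist())
E
```

```text
0 [[384.0, 453.0], [383.0, 483.0]]
0.24 [[378.0, 405.0], [383.0, 440.0]]
0.3 [[375.0, 393.0], [382.0, 428.0]]
0.36 [[372.0, 380.0], [380.0, 416.0]]
0.42 [[369.0, 367.0], [378.0, 404.0]]
0.5 [[364.0, 350.0], [374.0, 387.0]]
```

```bash
python3 -m inch '{"slide":[[2,0,1.5],[2,0,1.5],[2,0,0],[2,0,0],[4.1,0.8,0],[4.1,0.8,0],[4.1,0.8,0],[0,0,0],[0,0,0]],"turn":[0,0,0,0,-2.5,-2.5,-2.5,0,0],"jaw":[0,0,0,0,0,0,0,0,0]}'
python3 - <<'E'
from h import *
plan(gp(.0945,.0185,.0757,-6.8),-6.8)
for n in("scene","top"):
    im=env.get_image(n); cv2.imwrite(f"pics/{n}5.png",im)
crop("pics/scene5.png",215,160,345,290,5,"pics/scene5a.png")
crop("pics/top5.png",240,130,350,280,4,"pics/top5a.png")
E
```

```text
t: 10.6
ee_pos: [0.5261, -0.0713, 0.0764]
eef_rot: [-2.35, -2.084, -0.001]
ft_force: [-0.5, 1.8, 2.0]
grip_width: 0.001
t 10.6 pos [ 0.5261 -0.0713  0.0764] tool y at -6.86 tilt z [ 2.e-04  9.e-04 -1.e+00] F [-0.5  1.8  2. ] w 0.0
slide before turn [-0.6 -0.3  0.7]
turn -0.06 slide after turn [-0.6 -0.3  0.7]
```

View pics/scene5a.png

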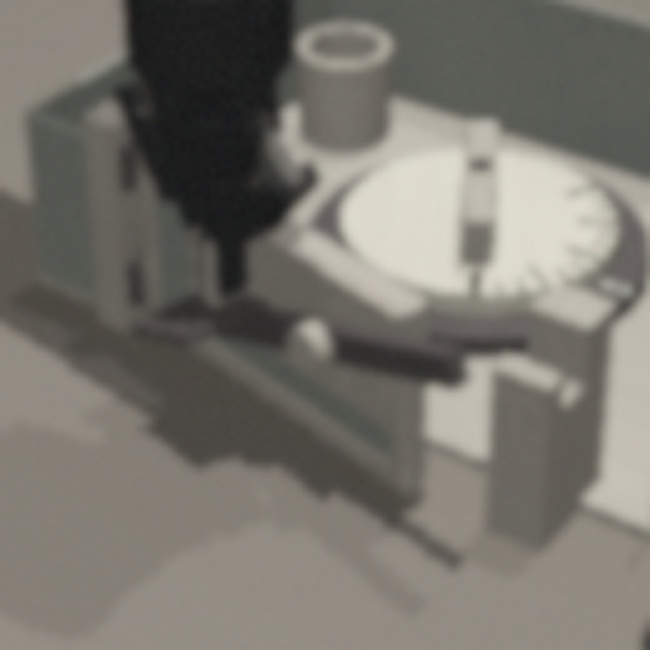

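View pics/top5a.png

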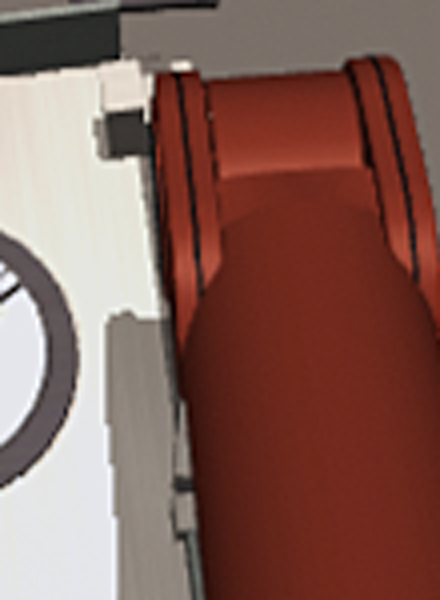

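```bash
cat >> h.py <<'E'
def tips(deg,off,k,ths=(0,.24,.3,.36,.42,.5)):
  for th in ths:
    al=.163+.092*np.cos(th)-.008*np.sin(th); z=.085+.092*np.sin(th)+.008*np.cos(th)
    lo=(.163+.092*np.cos(th)+.008*np.sin(th), .085+.092*np.sin(th)-.008*np.cos(th))
    p=proj("scene",[gp(al,.018,z,deg),gp(lo[0],.018,lo[1],deg)]); print(th,np.round(((p+.4)-off)*k,0).tolist())
E
python3 - <<'E'
from h import *
tips(-6.8,[215,160],5)
print((proj("scene",[gp(.205,0.009,.116,d) for d in (-8,-6.8,-5)])+.4-[215,160])*5)
E
```

```text
0 [[450.0, 426.0], [449.0, 456.0]]
0.24 [[444.0, 380.0], [449.0, 414.0]]
0.3 [[441.0, 368.0], [448.0, 402.0]]
0.36 [[437.0, 355.0], [446.0, 390.0]]
0.42 [[434.0, 343.0], [443.0, 378.0]]
0.5 [[428.0, 327.0], [439.0, 362.0]]
[[379.90857272 325.49949658]
 [387.69769353 322.05611074]
 [399.06488264 316.74947105]]
```

```bash
python3 -m inch '{"slide":[[4.1,0.8,0],[4.1,0.8,0],[4.1,0.8,0],[4.1,0.8,0],[0,0,0],[0,0,0]],"turn":[-2.5,-2.5,-2.5,-2.5,0,0],"jaw":[0,0,0,0,0,0]}'
python3 - <<'E'
from h import *
plan(gp(.0945,.0185,.0757,3.2),3.2)
for n in("scene",):
    im=env.get_image(n); cv2.imwrite(f"pics/{n}6.png",im)
crop("pics/scene6.png",235,160,365,290,5,"pics/scene6a.png")
for d in (3,5,7,9): print(d); tips(d,[235,160],5,(.3,.4))
E
```

```text
t: 11.2
ee_pos: [0.5298, -0.0558, 0.0763]
eef_rot: [-2.161, -2.28, -0.0]
ft_force: [-2.4, 1.4, 3.7]
grip_width: -0.006
t 11.2 pos [ 0.5298 -0.0558  0.0763] tool y at 3.07 tilt z [-3.e-04  4.e-04 -1.e+00] F [-2.4  1.4  3.7] w -0.01
slide before turn [ 0.3 -0.3  0.6]
turn -0.13 slide after turn [ 0.3 -0.3  0.6]
3
0.3 [[413.0, 329.0], [421.0, 362.0]]
0.4 [[406.0, 310.0], [417.0, 343.0]]
5
0.3 [[426.0, 321.0], [433.0, 353.0]]
0.4 [[419.0, 301.0], [430.0, 335.0]]
7
0.3 [[438.0, 312.0], [445.0, 344.0]]
0.4 [[431.0, 293.0], [442.0, 326.0]]
9
0.3 [[449.0, 303.0], [457.0, 335.0]]
0.4 [[442.0, 284.0], [453.0, 317.0]]
```

View pics/scene6a.png

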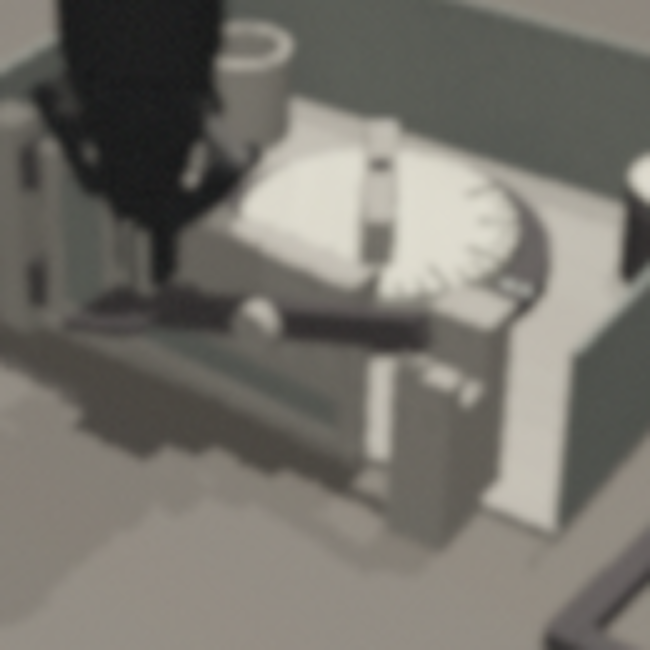

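```bash
python3 -m inch '{"slide":[[1.7,0.3,0],[1.7,0.3,0],[1.7,0.3,0],[0,0,0]],"turn":[-1,-1,-1,0],"jaw":[0,0,0,0]}'
python3 -m inch '{"slide":[[1,0.2,0],[0,0,0]],"turn":[-0.6,0],"jaw":[0,0]}'
python3 -m inch '{"slide":[[1,0.2,0],[0,0,0]],"turn":[-0.6,0],"jaw":[0,0]}'
python3 - <<'E'
from h import *
plan(gp(.0945,.0185,.0757,7.4),7.4)
E
```

```text
t: 11.58
ee_pos: [0.5305, -0.0506, 0.0763]
eef_rot: [-2.097, -2.339, 0.0]
ft_force: [-2.4, -0.3, 3.0]
grip_width: 0.003
t: 11.75
ee_pos: [0.5306, -0.0497, 0.0763]
eef_rot: [-2.086, -2.349, 0.0]
ft_force: [-2.9, -1.2, 3.7]
grip_width: -0.001
t: 11.92
ee_pos: [0.5307, -0.0489, 0.0763]
eef_rot: [2.073, 2.36, -0.0]
ft_force: [-2.9, -1.9, 3.5]
grip_width: -0.002
t 11.92 pos [ 0.5307 -0.0489  0.0763] tool y at 7.41 tilt z [-1.e-04 -2.e-04 -1.e+00] F [-2.9 -1.9  3.5] w -0.0
slide before turn [ 0.5 -0.4  0.6]
turn 0.01 slide after turn [ 0.5 -0.4  0.6]
```

```bash
python3 -m inch '{"slide":[[1,0,0],[0,0,0]],"turn":[0,0],"jaw":[0,0]}'
python3 -m inch '{"slide":[[1,0,0],[0,0,0]],"turn":[0,0],"jaw":[0,0]}'
python3 - <<'E'
from h import *
for n in("scene","top"):
    im=env.get_image(n); cv2.imwrite(f"pics/{n}7.png",im)
crop("pics/scene7.png",235,160,365,290,5,"pics/scene7a.png")
for d in (7,8,9,10): print(d); tips(d,[235,160],5,(.3,.36,.4)); print((proj("scene",[gp(.205,.009,.116,d)])+.4-[235,160])*5)
E
```

```text
t: 12.08
ee_pos: [0.5306, -0.0489, 0.0763]
eef_rot: [2.075, 2.358, -0.001]
ft_force: [-2.7, -5.5, 3.1]
grip_width: 0.0
t: 12.25
ee_pos: [0.5306, -0.0489, 0.0763]
eef_rot: [2.075, 2.356, -0.002]
ft_force: [-1.5, -8.0, 3.0]
grip_width: 0.003
7
0.3 [[438.0, 312.0], [445.0, 344.0]]
0.36 [[434.0, 300.0], [443.0, 333.0]]
0.4 [[431.0, 293.0], [442.0, 326.0]]
[[364.39240722 277.71279088]]
8
0.3 [[444.0, 307.0], [451.0, 340.0]]
0.36 [[440.0, 296.0], [449.0, 329.0]]
0.4 [[437.0, 289.0], [447.0, 321.0]]
[[368.96975596 274.22592878]]
9
0.3 [[449.0, 303.0], [457.0, 335.0]]
0.36 [[445.0, 292.0], [455.0, 324.0]]
0.4 [[442.0, 284.0], [453.0, 317.0]]
[[373.40877576 270.71086747]]
10
0.3 [[455.0, 299.0], [462.0, 331.0]]
0.36 [[451.0, 287.0], [460.0, 320.0]]
0.4 [[448.0, 280.0], [458.0, 312.0]]
[[377.70872643 267.16925336]]
```

View pics/scene7a.png

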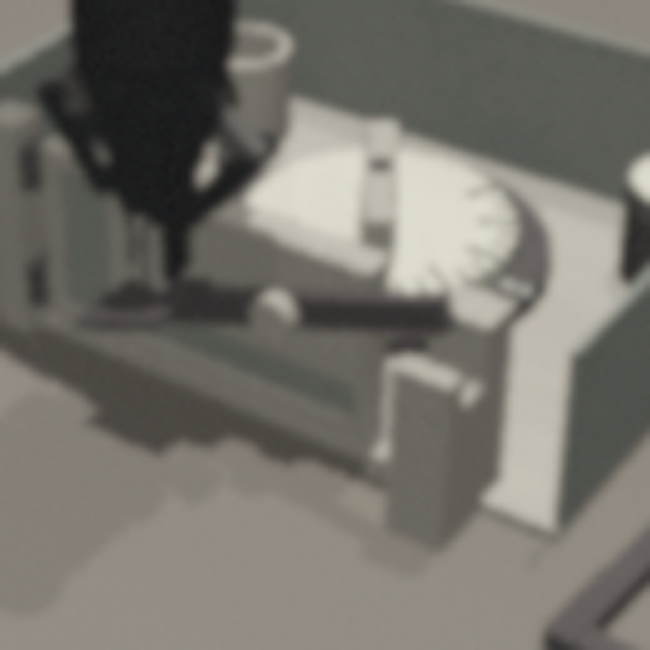

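```bash
python3 -m inch '{"slide":[[-1,0,0],[0,0,-4],[0,0,-4],[0,0,-4],[0,0,-4],[0,0,-4],[0,0,-4],[0,0,-4],[0,0,0],[0,0,0]],"turn":[0,0,0,0,0,0,0,0,0,0],"jaw":[0,0,0,0,0,0,0,0,0,0]}'
python3 - <<'E'
from h import *
plan(gp(.0945,.0185,.1,7.4),7.4)
for n in("scene",):
    im=env.get_image(n); cv2.imwrite(f"pics/{n}8.png",im)
crop("pics/scene8.png",235,160,365,290,5,"pics/scene8a.png")
tips(8.5,[235,160],5,(0,.1)); print((proj("scene",[gp(.205,.009,.116,d) for d in (8,8.5,9)])+.4-[235,160])*5)
E
```

```text
t: 13.18
ee_pos: [0.5311, -0.0487, 0.1048]
eef_rot: [2.074, 2.358, -0.0]
ft_force: [-1.4, -6.2, 3.1]
grip_width: -0.004
t 13.18 pos [ 0.5311 -0.0487  0.1048] tool y at 7.32 tilt z [ 0.0011 -0.001  -1.    ] F [-1.4 -6.2  3.1] w -0.0
slide before turn [ 0.4 -0.8  4.8]
turn -0.08 slide after turn [ 0.4 -0.8  4.8]
0 [[456.0, 360.0], [454.0, 390.0]]
0.1 [[455.0, 342.0], [456.0, 373.0]]
[[368.96975596 274.22592878]
 [371.20660524 272.47181993]
 [373.40877576 270.71086747]]
```

View pics/scene8a.png

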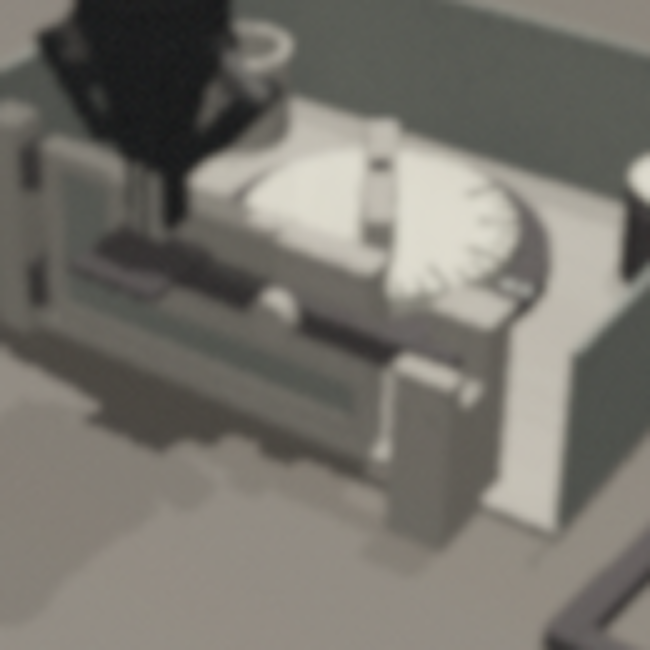

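```bash
python3 -m inch '{"slide":[[-2,0,0],[-2,0,-2],[0,0,-10],[0,0,-20],[0,0,-30],[0,0,-30],[0,0,-30],[0,0,0]],"turn":[0,0,0,0,0,0,0,0],"jaw":[0,0,0,0,0,0,0,0]}'
python3 -m inch '{"slide":[[-35,0,0],[-35,0,0],[-35,0,0],[-35,0,0],[-35,0,0],[-35,0,0],[-35,0,0],[-35,0,0],[0,0,0]],"turn":[0,0,0,0,0,0,0,0,0],"jaw":[0,0,0,0,0,0,0,0,0]}'
python3 - <<'E'
from h import *
plan(gp(.0945,.0185,.1,7.4),7.4)
for n in("scene","top"):
    im=env.get_image(n); cv2.imwrite(f"pics/{n}9.png",im)
crop("pics/scene9.png",215,140,405,290,4,"pics/scene9a.png")
crop("pics/top9.png",150,120,350,310,3,"pics/top9a.png")
crop("pics/top9.png",260,140,310,265,6,"pics/top9g.png")
E
```

```text
t: 13.9
ee_pos: [0.534, -0.0509, 0.2332]
eef_rot: [2.068, 2.355, 0.008]
ft_force: [1.2, -0.7, 0.7]
grip_width: 0.001
t: 14.65
ee_pos: [0.5654, -0.3377, 0.2257]
eef_rot: [2.083, 2.35, -0.004]
ft_force: [-0.7, -0.8, -1.2]
grip_width: 0.002
t 14.65 pos [ 0.5654 -0.3377  0.2257] tool y at 6.89 tilt z [-9.0e-04 -2.4e-03 -1.0e+00] F [-0.7 -0.8 -1.2] w 0.0
slide before turn [291.7  -0.  125. ]
turn -0.51 slide after turn [291.7   2.5 125. ]
```

View pics/scene9a.png

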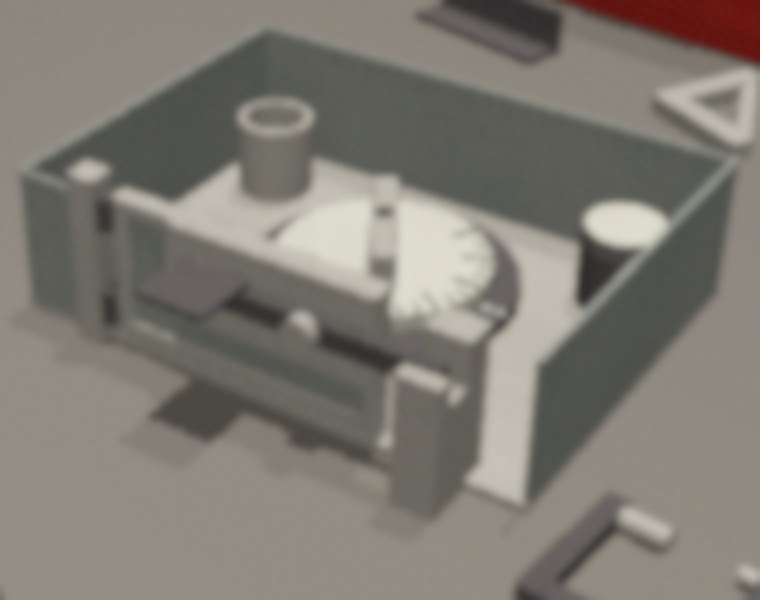

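View pics/top9a.png

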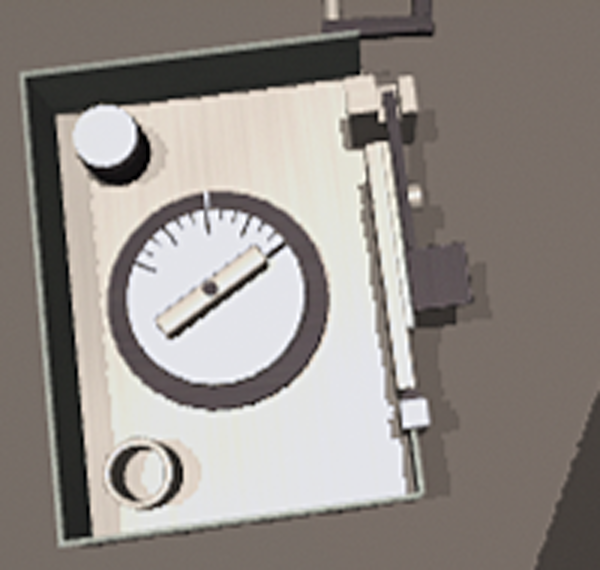

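View pics/top9g.png

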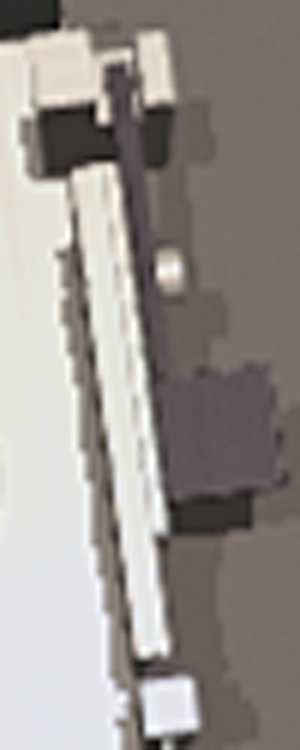

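```bash
python3 - <<'E'
from dial import *
im=cv2.imread("pics/top9.png"); c=(.5267,.1226)
idx=np.median([cent(im,c,.017,r,0,15,1) for r in (.082,.085,.088,.091)])
v=[[cent(im,c,.035,r,-52+10*i-4,-52+10*i+4,-1)-10*i for i in range(13)] for r in (.066,.069,.071)]
print("dial",idx-np.median(v))
H=lambda c:((c[0]+.5)/6-.5+260,(c[1]+.5)/6-.5+140)
f=onz("top",H((123,166)),.1155);n=onz("top",H((169,535)),.1155)
d=(f-n)[:2];print("len",np.linalg.norm(d),"gate dir",np.degrees(np.arctan2(d[1],d[0])))
fi=onz("top",H((72,175)),.116);ni=onz("top",H((137,658)),.116);d=(fi-ni)[:2];print("inner dir",np.degrees(np.arctan2(d[1],d[0])))
q=(proj("scene",[gp(.07,.058,.098,8.5),gp(.07,.058,.095,8.5),gp(.12,.058,.098,8.5),gp(.12,.012,.098,8.5)])+.4-[215,140])*4; print("pad corners pred",q.round().tolist())
for nm,a,b in(("pad outer far",(275,487),None),):pass
# pad corners by two views
S=lambda c:(c[0]/4+215-.4, c[1]/4+140-.4)
for t,s in (((283,487),(135,293)),((272,370),(215,315))): print(two(H(t),S(s)))
# bay direction
for a,b in (((158,145),(172,300)),((270,133),(290,287))): pass
s0=cv2.cvtColor(cv2.imread("pics/top0.png"),6).astype(int);s9=cv2.cvtColor(im,6).astype(int)
for nm,(x,y) in dict(stub=(198,278),tin=(187,167),spool=(398,280)).items(): print(nm,np.abs(s0-s9)[y-22:y+22,x-22:x+22].mean())
E
```

```text
dial 60.23167489673983
len 0.14950602819968328 gate dir 7.106994307854006
inner dir 7.86377349341511
pad corners pred [[135.0, 291.0], [136.0, 295.0], [204.0, 318.0], [250.0, 282.0]]
(array([ 0.51097989, -0.08903933,  0.09597501]), np.float64(0.00011103984301431763))
(array([ 0.56150301, -0.08085836,  0.09844251]), np.float64(0.010789211960913713))
stub 12.891012396694215
tin 10.215392561983471
spool 7.568698347107438
```

```bash
python3 - <<'E'
from h import *
crop("pics/scene9.png",295,205,355,265,10,"pics/scene9b.png")
off=[295,205]
for th in (0,.03,.06): print(th,((proj("scene",[gp(.163+.092,.018-.005,.085+.092*th+.008,8.3),gp(.163+.092-.05,.018-.005,.085+.042*th+.008,8.3)])+.4-off)*10).round().tolist())
E
```

```text
0 [[321.0, 261.0], [128.0, 189.0]]
0.03 [[322.0, 251.0], [128.0, 184.0]]
0.06 [[323.0, 241.0], [129.0, 180.0]]
```

View pics/scene9b.png

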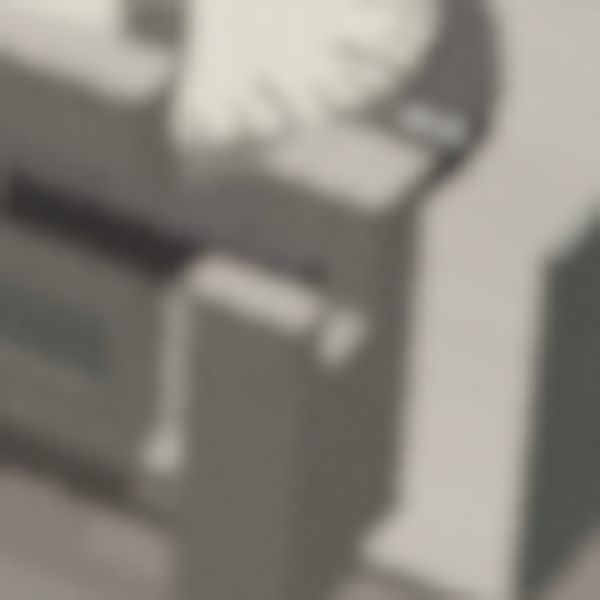

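```bash
python3 - <<'E'
from h import *
g=[cv2.cvtColor(cv2.imread(f"pics/scene{k}.png"),cv2.COLOR_BGR2GRAY).astype(np.float32) for k in (7,8,9)]
# gate free top corner patch shift between frames; control patch on the catch post
for nm,(x,y,w,h) in dict(gatefree=(296,205,24,22),gatebottom=(295,235,18,24),post=(325,205,22,40)).items():
    for a,b in ((0,1),(1,2),(0,2)):
        A,B=g[a][y:y+h,x:x+w],g[b][y:y+h,x:x+w]
        print(nm,a,b,cv2.phaseCorrelate(A,B),np.abs(A-B).mean().round(2))
crop("pics/scene7.png",295,205,355,265,6,"pics/c7.png");crop("pics/scene9.png",295,205,355,265,6,"pics/c9.png")
cv2.imwrite("pics/c79.png",np.hstack([cv2.imread("pics/c7.png"),cv2.imread("pics/c9.png")]))
E
```

```text
gatefree 0 1 ((-0.1737220494422207, -0.31381760595749064), 0.9555381072892083) 14.49
gatefree 1 2 ((-0.01271233699400831, -0.040385174604594454), 0.999670167764028) 0.93
gatefree 0 2 ((-0.20077489362836154, -0.41563228008682884), 0.9272288059194883) 14.67
gatebottom 0 1 ((-0.1660505477649199, -0.06594768011531293), 1.0696070834442422) 1.29
gatebottom 1 2 ((0.07946359073427622, 0.0006907787884014027), 0.9920758522219129) 0.86
gatebottom 0 2 ((-0.09395259049197158, -0.06721555854024608), 1.0748523159159555) 1.15
post 0 1 ((-0.09970826309859682, 0.02100446144384449), 0.9869757131983836) 1.31
post 1 2 ((0.06801095638334154, -0.007867795960294188), 1.0017102011789878) 0.96
post 0 2 ((-0.03304928273251306, 0.013618258715705878), 0.9904573446760575) 1.09
```

View pics/c79.png

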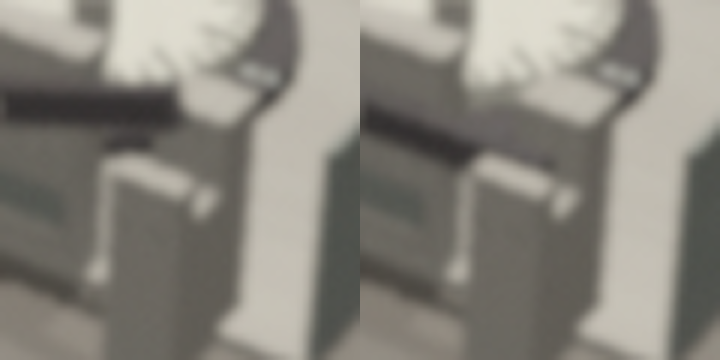

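```bash
python3 - <<'E'
from h import *
for k in (0,9):
    g=cv2.cvtColor(cv2.imread(f"pics/top{k}.png"),6)
    for nm,(x,y),f in (("spool",(398,280),lambda p:p<50),("tin",(187,167),lambda p:p>215)):
        m=f(g[y-32:y+32,x-32:x+32]).astype(np.uint8)
        n,l,s,c=cv2.connectedComponentsWithStats(m); i=1+np.argmax(s[1:,4]); print(k,nm,s[i,4],(c[i]+[x-32,y-32]).round(1))
    g2=cv2.cvtColor(cv2.imread(f"pics/scene{k}.png"),6)
    if k==0: r=g2
for nm,(x,y,w,h) in dict(stub=(270,160,28,35),tin=(355,185,26,35),spool=(105,230,65,55)).items():
    A,B=r[y:y+h,x:x+w].astype(np.float32),g2[y:y+h,x:x+w].astype(np.float32); print(nm,cv2.phaseCorrelate(A,B),np.abs(A-B).mean())
s=env.observe(); print(s["t"],s["joint_vel"].round(3) if hasattr(s["joint_vel"],"round") else s["joint_vel"],s["ft_force"])
E
```

```text
0 spool 1287 [398.4 279.5]
0 tin 89 [186.1 164.7]
9 spool 826 [398.8 278.5]
9 tin 983 [195.6 172.8]
stub ((-0.024494677550871202, 0.0046174533995184674), 1.0023213870547436) 4.7377553
tin ((0.4865322225943114, 0.009284664398244047), 0.9997748510275849) 4.546154
spool ((-0.012744919497862384, 0.14219591443682233), 0.7710343527573126) 12.322797
14.75 [-0.027 -0.026 -0.04   0.028 -0.012 -0.001 -0.008] [0.92380638 0.98739396 0.11060141]
```

```bash
python3 -m inch '{"slide":[[0,0,0],[0,0,0]],"turn":[0,0],"jaw":[0,0]}'; python3 -c "
from workcell import env
print(env.hand_in())"
```

```text
t: 14.92
ee_pos: [0.5676, -0.3276, 0.2268]
eef_rot: [2.071, 2.362, 0.001]
ft_force: [0.3, 0.1, -0.1]
grip_width: -0.003
the job is handed in; nothing more can be done
None
```

The job is done and was handed in at about 15 s, with the arm raised and clear of everything. The hand-in gives no verdict, so what follows rests on my own checks.

I gripped the bar handle and turned the turntable from about 33.5° to 60. I then pressed the thumb pad with the closed fingers, which lifted the bar to about 0.37 rad. With the bar held up I pushed the lock plate until the gate met its stop, then raised the fingers so the bar dropped into the catch.

- **Turntable:** it read 60.2° from the marks before the gate was moved, and again after latching.
- **Gate against its stop:** the push rose to 8 N with no further travel. The gate stayed put after release; its free edge shifted no more than 0.1 px between pictures.
- **Gate angle:** the line fits gave 7.1° to 7.9° in world axes, against about 8° for the bay. That spread is my measuring noise. The beak lies centred in the slot, which agrees with the gate being shut.
- **Latch bar:** it is level behind the striker. One corner of the thumb pad measured 96 mm high, against 98 mm at rest. A second corner measured 98 mm, but its two camera rays missed each other by 11 mm, so I gave that one little weight.
- **Loose things:** the tube stub stands where it was. The tin showed an apparent shift of 0.5 px, and its outline in the top view could not be compared. The spool's centre differed by about 1 px in the top view. I put both down to changed shadows, since the arm never came near either one.
- **Forces:** I read the wrist force only at the end of each call. The largest reading was about 28 N, while the bar handle was gripped.

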